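# Unload the vise fixture and hold its spring stop at the mark

## Robot

A 6-joint arm with a two-finger parallel gripper is mounted at the origin on a cart in front of the work surface, level with it; the furniture and walls round the work are solid. World frame = base frame: x ahead of the robot, y to its left, z up, the work surface at z = 0. Lengths are in m, angles in degrees, forces in N, time in s.
With the tool pointing down it reaches from about 0.25 to 0.725 m from the base axis. Payload 9.7 kg.
Tool frame: the origin (TCP) lies midway between the tips of the shut fingers; the grasp point (between the pads) lies 19 mm behind it (bot.pinch_z is the distance from the TCP to the grasp point, in m); z points along the fingers, y is the line along which they close (so a half turn about z gives the same grasp; the last joint's range is limited). The gripper opens to 85 mm and grips with 20 to 120 N. Pads are 22 mm wide; open, the fingers measure 114 mm over their backs; the gripper's body (76 mm by 85 mm) begins 54 mm behind the grasp point. The pads swing forward as they close: fully open they stand 13 mm farther back than shut.
Start: joints at [70.474, 4.979, 10.078, 95.1, 0, 90], TCP at [0.184, 0.518, 0.211] pointing down, gripper open.
Joint ranges: [-179.16, 179.16], [-48.56, 103.87], [-65.8, 70.77], [-126.05, 130.52], [-82.76, 87.17], [-180, 180]. Speed limits (degrees/s): [127.2, 127.2, 147.25, 180, 180, 180].

## Interface

Orientations are given as [roll, pitch, yaw] about the fixed x, y, z axes, in that order (R = Rz(yaw) Ry(pitch) Rx(roll)).
In Python, from workcell import sensors, camera, ticket, bot gives the robot as it stands.
- The arm moves only by the shell command python3 -m handwheel 'ROWS' [FORCE]. ROWS is a JSON object of lists of equal length, an entry for each row: "gripper": the opening, from -1 (shut) to 1 (fully open); "slide": the shift along the tool's x, y, z in mm, a list of three; "yaw": the turn about the tool's z in rad. A call has 1 to 8 rows; each row shifts and turns the commanded pose from where the row before left it, along the tool's axes as they then stand; what a row does not reach is not made up. A row lasts 1/12 s, in which the tool goes at most 41.7 mm and 7.16 degrees, less where a joint would pass 70% of its speed; a pose out of reach is approached as far as the arm can. A call is refused whole if a number of a shift passes 41.7 or a number of a turn 0.125, either way. A call with a gripper value outside its range is refused whole. The fingers move at their own pace and stop on an object; FORCE is the grip in N (left out, the last holds). Time passes only in rows, so rows that do not move let the fingers close. It gives the time, the measured TCP pose, the force, the opening and the grip force at its end, in the units of the state.
- sensors.get_obs(): the state, without advancing time (a new reading comes with each control period).
- camera(name): name is "scene" or "top"; returns a dict with "img" (420x560x3 uint8, red, green, blue), "fx", "fy", "cx", "cy" (pixels), "R" (3x3) and "t" (3): a world point X has camera coordinates R X + t. Camera axes: x right, y down, z forward; pixel columns grow to the right and rows downward; lengths in m; the calibration is good to about 2 mm. A picture is of the moment at which its call begins. There is no depth.
- ticket.job_done(): hands the job in; it is judged then, once.
The state is a dict: "time": time; "q": joint angles; "qd": joint speeds; "joint_efforts": joint torques, N m; "ee_pos": TCP position; "tcp_rot": TCP orientation; "wrist_force": force on the tool from outside, world axes, zero at the start; "torque": the same for the moment, N m; "opening": finger opening in m; "grasp_force": force on a finger pad.
Only numpy, scipy, OpenCV 4.12 (cv2) and the standard library are available. Lean on these libraries where they do the work, as an engineer would, in place of code of your own. Each camera call takes 0.05 s, during which the arm holds its last target. There are 200 camera calls.

## Task

The drilled block in the vise fixture is finished: slide the vise jaw fully open by its black post, lift the block out and set it down gently, upright, in the middle of the gold tin. Then pull the spring-loaded end stop out by its orange post until its pointer is level with the red line, without shifting that line, and finish while still holding it there, so that a longer block can be loaded. Leave the pen, stapler, cup and candle alone.

Things in the scene. Friction and masses are not known exactly. Their poses are not given: they have to be found in the camera images.
- fixture: Grey vise fixture, fixed. Origin on the table under the middle of the block's seat; x from the vise jaw to the fixed jaw (away from the robot at yaw 0), y away from the stop, z up. In mm: bed x -130..60, y -50..50, top z 16; arm plate under the stop x -50..50, to y -185, top z 16; fixed jaw x 27..54, top z 36; blue bridge housing the spring y -44..-66, top z 44; end plate y -177..-185, top z 30
- jaw (a joint): Opening of the steel vise jaw, m: 0 closed on the block, 0.035 fully open. It slides along the fixture's -x and stays where left (about 3 N of friction). Its top is 44.5 mm above the table. Closed, its lip reaches 6 mm over the block's foot, 2 mm above it, so the block cannot be lifted; clear of the foot from about 0.01 on
- jaw_grip (a point): Grip point on the axis of the jaw's upright round black post, 72 mm above the table. The post is 18 mm thick and ends 88 mm above the table; a 26 mm wide collar round its foot ends at 47.5 mm. With the jaw closed it is at fixture x = -77, y = 0 mm
- block: Finished aluminium block, about 0.3 kg: foot 50 (x) x 56 (y) x 11 mm high, on it a body 36 (x) x 44 (y) mm that rises to 60 mm, with drilled holes in its top (shallow: grip the outside). Origin at the centre of the underside, z up. It starts in the seat, axes along the fixture's, underside on the bed 16 mm above the table
- tin: Shallow round gold-rimmed tin, 142 mm across, 15 mm high, fixed to the table. Origin at the centre of its underside; its inner floor is 6 mm above the table, flat, free out to a radius of 58 mm
- stop: Spring-loaded end stop: dark steel slide with an orange post, in guides on the fixture's arm. Origin under the post, 16 mm above the table; axes as the fixture's. At rest at fixture y = -95 mm; it pulls out along the fixture's -y by up to 65 mm and springs back when let go: 5 N at rest, 1.2 N more per 10 mm, no detent
- stop_grip (a point): Grip point on the axis of the stop's upright round orange post, 66 mm above the table. The post is 18 mm thick and ends 84 mm above the table; a 26 mm wide collar round its foot ends at 40 mm
- pointer (a point): Tip of the thin orange pointer that sticks out of the stop towards the fixture's -x, level with the post's axis along y; it moves with the stop
- mark (a point): Red line along x on the small white rider (18 x 12 mm, 9 mm high over the arm plate) beside the stop's travel; axes as the fixture's. It is set 30 to 52 mm out (fixture -y) from where the pointer rests; the rider is stiff and must stay put. The stop is at the mark when pointer and line have the same fixture y
- pen_b: Marker pen lying on the table, 135 mm long, 16 mm thick; bystander; origin under its middle
- stapler_b: Pocket stapler, 93 x 21 x 27 mm; bystander; origin under its middle
- cup_b: Red cup, 82 mm across, 93 mm high; bystander; origin under its middle
- candle_b: Yellow pillar candle standing upright, 47 mm across, 263 mm high; bystander; origin under its middle
Not all that is in view belongs to the job. Leave any pink look-alike of the block alone.

How it is judged (in metres and radians):
On the way, in this order (a step that is already met when the one before it is completed fails the run):
1. the vise jaw is open (at least 25 of its 35 mm) with the block still in its seat (value of joint jaw above 0.025 m and height (world z) of block below 0.03 m and horizontal distance between block and fixture below 0.02 m), for 0.2 s.
2. the block is lifted clear of the vise (height (world z) of block above 0.06 m), for 0.1 s.
3. the block stands upright in the tin, let go and at rest (horizontal distance between block and tin below 0.045 m and height (world z) of block below 0.014 m and angle between block's own z axis and vertical below 0.15 rad and linear speed of block below 0.02 m/s and contact force between the fingers and block below 0.1 N and contact force between block and tin above 0.5 N), for 0.2 s.
4. the stop is held at the mark by the fingers (y of pointer in the frame of mark between -0.004 and 0.004 m and contact force between the fingers and stop above 3 N), for 0.5 s.
At the end, for the whole second after the job is handed in: The fingers still hold the stop against its spring (over 3 N), its pointer within 4 mm of the red line and still; the jaw is open over 20 mm; the block stands upright (within 0.15 rad) at rest on the tin's floor, its centre within 45 mm of the tin's (all of step 4 and linear speed of stop below 0.01 m/s and value of joint jaw above 0.02 m and horizontal distance between block and tin below 0.045 m and height (world z) of block below 0.014 m and angle between block's own z axis and vertical below 0.15 rad and linear speed of block below 0.02 m/s and contact force between block and tin above 0.5 N); the arm keeps its last pose, push and grip.
It fails at once if the rider with the red line is shifted by more than 3 mm (distance of mark from where it was at the start of the episode above 0.003 m).
It fails at once if the block is dropped into the tin (faster than 0.6 m/s low over the tin) (linear speed of block above 0.6 m/s and horizontal distance between block and tin below 0.07 m and height (world z) of block below 0.06 m).
It fails at once if the pen, stapler, cup or candle is moved by more than 30 mm (distance of any of pen_b, stapler_b, cup_b, candle_b from where it was at the start of the episode above 0.03 m).
It also fails if it takes over 58 s, if anything falls off the work surface, if the arm or the gripper's body presses on something with over 40 N, if the wrist force passes 120 N, or if a joint passes its speed limit or range.

## Working session

There is one attempt and no reset: what is moved stays moved. The work goes in short steps, Python scripts to look and compute and a shell command to move; the robot and the scene stay as the last step left them, time stands still between calls to the robot, and variables do not carry over. Pictures are saved under pics/ and viewed, at most 10 in all, crops included, and the job is handed in when it is done.

```bash
mkdir -p pics; ls; python3 - <<'E'
from workcell import sensors, camera, bot
import cv2,numpy as np
o=sensors.get_obs();print(o,bot.pinch_z)
for n in("scene","top"):
    c=camera(n);cv2.imwrite(f"pics/{n}0.png",c["img"][:,:,::-1]);np.savez(n+"0.npz",**c)
    print(n,c["fx"],c["R"],c["t"])
E
```

```text
pics
{'time': 0.0, 'q': array([ 7.04731704e+01,  5.01142903e+00,  1.00354418e+01,  9.50998537e+01,
       -1.22229487e-03,  8.99998838e+01]), 'qd': array([ 0.00496816, -0.03251109,  0.04028274, -0.02613125,  0.04126007,
       -0.01049519]), 'joint_efforts': array([-1.90510662e-03, -5.20386636e+01,  4.64803720e+01,  1.65054621e-02,
       -9.36851006e-05,  1.57128216e-05]), 'ee_pos': array([0.18375844, 0.51812714, 0.21038878]), 'tcp_rot': array([-1.79924159e+02,  1.22213996e-03,  1.60473288e+02]), 'wrist_force': array([-0.1646165 , -0.05717673, -0.56188069]), 'torque': array([-0.00898207,  0.02059066,  0.01471339]), 'grasp_force': 0.0, 'opening': 0.08538068595734771} 0.0187
scene 397.44165413716485 [[ 0.88423192 -0.4666048   0.02034397]
 [-0.27709863 -0.55917893 -0.78136757]
 [ 0.37596577  0.68527286 -0.62373941]] [-0.55868181  0.19484979  1.07723905]
top 468.400798359068 [[ 0.02476961 -0.99968828  0.00313274]
 [-0.9967138  -0.02493743 -0.07706968]
 [ 0.07712378 -0.00121346 -0.99702079]] [-0.04326467  0.6023828   1.28438141]
```

View pics/scene0.png

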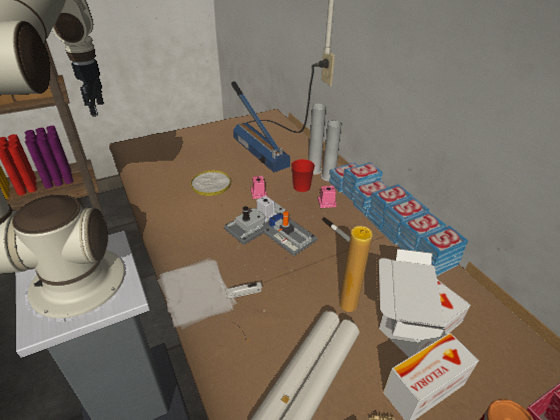

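View pics/top0.png

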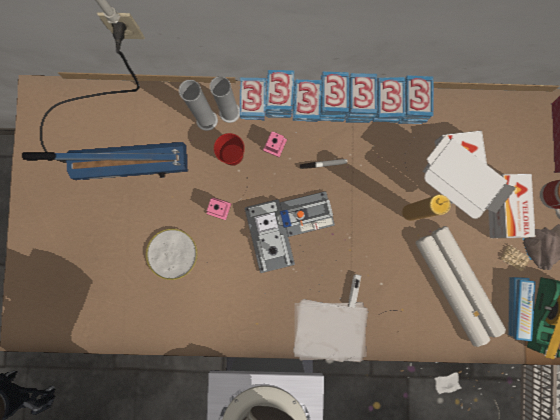

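The fixture is at about (275,228) in the top view: jaw post (272,250), block (265,220), orange post (300,214). The tin is at (170,253), the candle at (440,205), the cup at (229,149) and a pink decoy at (217,208). I'll zoom in on the fixture next.

```bash
python3 - <<'E'
import cv2
t=cv2.imread("pics/top0.png");s=cv2.imread("pics/scene0.png")
cv2.imwrite("pics/topc.png",cv2.resize(t[180:280,235:345],None,fx=6,fy=6,interpolation=cv2.INTER_CUBIC)[:600])
cv2.imwrite("pics/scenec.png",cv2.resize(s[185:260,215:325],None,fx=7,fy=7,interpolation=cv2.INTER_CUBIC))
E
```

```text
(no output)
```

View pics/topc.png

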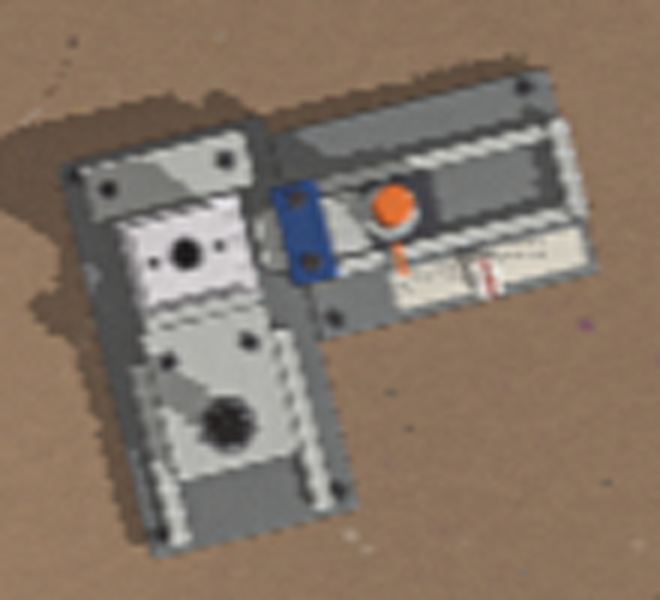

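View pics/scenec.png

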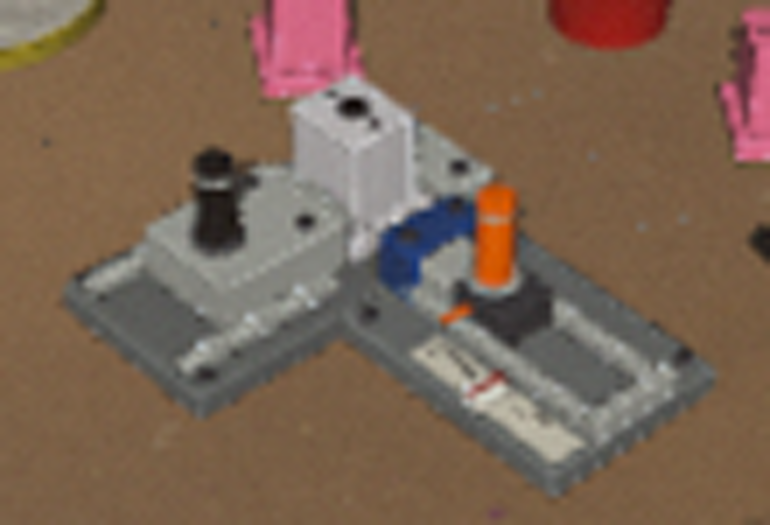

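The crops show the jaw post top at (228,422), the block hole at (186,254), the orange post at (394,204) and the red line at about (488,280), along with the plate corners. Next I fit the fixture pose to these and convert the rest to positions.

```bash
cat >h.py <<'E'
import numpy as np,cv2
def load(n): return dict(np.load(n))
def cast(c,uv,z):
    d=np.array([(uv[0]-c["cx"])/c["fx"],(uv[1]-c["cy"])/c["fy"],1.]);R,t=c["R"],c["t"]
    o=-R.T@t; d=R.T@d; return (o+d*(z-o[2])/d[2])[:2]
def pose(F,W):
    F,W=map(np.array,(F,W));f=F-F.mean(0);w=W-W.mean(0)
    a=np.arctan2((f[:,0]*w[:,1]-f[:,1]*w[:,0]).sum(),(f*w).sum())
    R=np.array([[np.cos(a),-np.sin(a)],[np.sin(a),np.cos(a)]]);p=W.mean(0)-R@F.mean(0)
    return a,R,p,(W-p)@R-F
E
python3 - <<'E'
from h import *
for n,sc,ox,oy,L in(("top",6,235,180,[(228,422,-77,0,88),(186,254,0,0,76),(394,204,0,-95,84),(70,168,60,50,16),(152,553,-130,50,16),(355,505,-130,-50,16),(548,72,50,-185,16),(595,270,-50,-185,16)]),
 ("scene",7,215,185,[(214,160,-77,0,88),(352,106,0,0,76),(496,192,0,-95,84),(65,293,-130,50,16),(200,408,-130,-50,16),(555,485,-50,-185,16),(714,372,50,-185,16)])):
    c=load(n+"0.npz");W=[];F=[]
    for u,v,x,y,z in L:
        W.append(cast(c,(ox+(u+.5)/sc-.5,oy+(v+.5)/sc-.5),z/1e3));F.append((x/1e3,y/1e3))
    a,R,p,r=pose(F,W);print(n,np.degrees(a),p,"\n",(r*1e3).round(1).tolist())
    img=c["img"];h=cv2.cvtColor(img,cv2.COLOR_RGB2HSV).astype(int)
    red=((h[...,0]<6)|(h[...,0]>172))&(h[...,1]>90)&(h[...,2]>90)
    b=np.zeros_like(red); 
    if n=="top": b[218:232,310:322]=1
    else: b[234:244,278:290]=1
    ys,xs=np.nonzero(red&b);w=(h[...,1])[ys,xs]
    uv=(np.average(xs,weights=w),np.average(ys,weights=w));print("mark",uv,len(xs),(cast(c,uv,.025)-p)@R*1e3)
    gold=(h[...,0]>18)&(h[...,0]<32)&(h[...,1]>140)&(h[...,2]>60)
    b[:]=0
    if n=="top": b[220:290,135:205]=1
    else: b[160:205,180:240]=1
    ys,xs=np.nonzero(gold&b);pts=cv2.convexHull(np.c_[xs,ys].astype(np.int32))
    e=cv2.fitEllipse(pts);P=np.array([cast(c,q,.015) for q in pts[:,0]]);print("tin",e,cast(c,e[0],.011),cv2.minEnclosingCircle(P.astype(np.float32)))
    for nm,hx in (("top",(170,253)),):
        pass
c=load("top0.npz")
for nm,uv,z in(("cup",(229,143),.093),("candle",(441,204),.263),("pink",(217,208),.06),("pen",(323,162),.01)):print(nm,cast(c,uv,z))
E
```

```text
top 14.692303989698631 [0.56490114 0.00919802] 
 [[0.3, -0.7], [0.1, 0.6], [0.1, 0.7], [-4.8, -4.8], [2.1, -1.6], [2.0, 1.7], [-2.2, 1.7], [2.4, 2.4]]
mark (np.float64(316.0), np.float64(226.0)) 1 [ -40.26831161 -132.48068226]Traceback (most recent call last):
  File "<stdin>", line 20, in <module>
cv2.error: OpenCV(4.12.0) /io/opencv/modules/imgproc/src/shapedescr.cpp:361: error: (-201:Incorrect size of input array) There should be at least 5 points to fit the ellipse in function 'fitEllipseNoDirect'
```

```bash
python3 - <<'E'
from h import *
for n,sc,ox,oy,L in(("top",6,235,180,[(228,422,-77,0,88),(186,254,0,0,76),(394,204,0,-95,84),(152,553,-130,50,16),(355,505,-130,-50,16),(548,72,50,-185,16),(595,270,-50,-185,16)]),
 ("scene",7,215,185,[(214,160,-77,0,88),(352,106,0,0,76),(496,192,0,-95,84),(65,293,-130,50,16),(200,408,-130,-50,16),(555,485,-50,-185,16),(714,372,50,-185,16)])):
    c=load(n+"0.npz");W=[];F=[]
    for u,v,x,y,z in L:
        W.append(cast(c,(ox+(u+.5)/sc-.5,oy+(v+.5)/sc-.5),z/1e3));F.append((x/1e3,y/1e3))
    a,R,p,r=pose(F,W);print(n,np.degrees(a),p,"\n",(r*1e3).round(1).tolist())
    img=c["img"].astype(float)
    rd=img[...,0]-img[...,1:3].max(2); b=np.zeros(rd.shape)
    if n=="top": b[222:232,312:322]=1
    else: b[234:244,278:290]=1
    w=np.where((b>0)&(rd>35)&(np.abs(img[...,1]-img[...,2])<40),rd,0);ys,xs=np.nonzero(w);w=w[ys,xs]
    print(len(xs))
    if len(xs):
        uv=(np.average(xs,weights=w),np.average(ys,weights=w));print("mark",uv,(cast(c,uv,.025)-p)@R*1e3)
    b[:]=0
    if n=="top": b[220:290,135:205]=1
    else: b[160:205,180:240]=1
    h=cv2.cvtColor(c["img"],cv2.COLOR_RGB2HSV)
    m=((h[...,0]>19)&(h[...,0]<34)&(h[...,1]>105)&(b>0)).astype(np.uint8)
    if n=="top": print(h[253,140:152].tolist())
    cs,_=cv2.findContours(m,cv2.RETR_EXTERNAL,cv2.CHAIN_APPROX_NONE)
    q=np.vstack([k for k in cs if len(k)>6] or [np.zeros((1,1,2),int)]);q=cv2.convexHull(q)
    P=np.array([cast(c,k,.013) for k in q[:,0]],np.float32);print("tin",len(q),cv2.minEnclosingCircle(P))
c=load("top0.npz")
for nm,uv,z in(("tin",(170,253),.012),("cup",(229,143),.093),("candle",(441,204),.263),("pink",(217,208),.06),("pen",(323,162),.01)):print(nm,cast(c,uv,z))
E
```

```text
top 14.657707531380327 [0.56544393 0.01001586] 
 [[-0.4, -1.4], [-0.6, -0.0], [-0.5, 0.0], [1.4, -2.4], [1.3, 1.0], [-2.9, 1.1], [1.8, 1.7]]
5
mark (np.float64(315.66525423728814), np.float64(225.73728813559322)) [ -39.9967468  -132.42385248]
[[14, 89, 144], [13, 89, 144], [14, 90, 130], [13, 83, 98], [13, 83, 98], [18, 102, 108], [24, 126, 127], [23, 78, 147], [19, 24, 171], [16, 18, 186], [19, 20, 182], [17, 20, 181]]
tin 31 ((0.473141610622406, 0.27299612760543823), 0.07217827439308167)
scene 15.660914655662976 [0.56190022 0.00622632] 
 [[1.2, 2.3], [3.9, 3.4], [2.8, 3.7], [0.1, -4.9], [-2.0, -2.8], [-2.6, -2.1], [-3.5, 0.4]]
9
mark (np.float64(284.192037470726), np.float64(239.28337236533957)) [ -37.71504982 -130.46694643]
tin 25 ((0.4721527397632599, 0.2651451826095581), 0.08046630024909973)
tin [0.47451753 0.27627626]
cup [0.77249319 0.1127341 ]
candle [ 0.60644951 -0.39485399]
pink [0.60016036 0.14306123]
pen [ 0.7427017  -0.14681327]
```

The top-view fit is good to about 1–2 mm. Fixture origin is at (0.565, 0.0095) with yaw 14.7°, the mark is at fixture y ≈ -132, and the tin is at (0.473, 0.273). A tool yaw of 194.7° closes the fingers along fixture y, which suits all three grasps. First move is the turn.

```bash
cat >>h.py <<'E'
A=np.radians(14.7);RF=np.array([[np.cos(A),-np.sin(A)],[np.sin(A),np.cos(A)]]);PF=np.array([.565,.0095])
def fx(x,y): return PF+RF@np.array([x,y])/1e3
def go(xy,z):
    from workcell import sensors
    from scipy.spatial.transform import Rotation as Ro
    o=sensors.get_obs();R=Ro.from_euler("xyz",o["tcp_rot"],degrees=True)
    d=np.array([*xy,z])-o["ee_pos"]
    print("tool mm",(R.inv().apply(d)*1e3).round(1),"rot",o["tcp_rot"].round(2),"pos",o["ee_pos"].round(4),"F",o["wrist_force"].round(1),"op",round(o["opening"],4),"g",round(o["grasp_force"],1),"t",o["time"],"j6",o["q"][5].round(1))
E
python3 -m handwheel '{"gripper":[1,1,1,1,1,1],"slide":[[0,0,0],[0,0,0],[0,0,0],[0,0,0],[0,0,0],[0,0,0]],"yaw":[-0.119,-0.119,-0.119,-0.119,-0.121,0]}' 60
python3 -c "
from h import *
go(fx(-77,0),.13)"
```

```text
time: 0.6
ee_pos: [0.1838, 0.5182, 0.2107]
tcp_rot: [-180.0, -0.0, -165.0]
wrist_force: [0.3, 0.5, 0.3]
opening: 0.0854
grasp_force: 0.0
tool mm [-159.6 -589.6   81. ] rot [-1.7996e+02 -3.0000e-02 -1.6500e+02] pos [0.1838 0.5182 0.2107] F [0.3 0.5 0.3] op 0.0854 g 0.0 t 0.6 j6 55.5
```

```bash
python3 -m handwheel '{"gripper":[1,1,1,1,1,1,1,1],"slide":[[-10,-36,0],[-10,-36,0],[-10,-36,0],[-10,-36,0],[-10,-36,0],[-10,-36,0],[-10,-36,0],[-10,-36,0]],"yaw":[0,0,0,0,0,0,0,0]}' >/dev/null
python3 -m handwheel '{"gripper":[1,1,1,1,1,1,1,1],"slide":[[-10,-36,4],[-10,-36,4],[-10,-36,4],[-10,-36,4],[-10,-36,4],[-10,-36,4],[-10,-36,4],[-10,-36,4]],"yaw":[0,0,0,0,0,0,0,0]}' >/dev/null
python3 -m handwheel '{"gripper":[1,1],"slide":[[0,0,0],[0,0,0]],"yaw":[0,0]}' >/dev/null
python3 -c "
from h import *
go(fx(-77,0),.13)"
```

```text
tool mm [ -3.3 -11.3  48.2] rot [ 1.7997e+02 -1.0000e-01 -1.6573e+02] pos [4.847e-01 1.000e-04 1.782e-01] F [-0.6  1.1 -0.1] op 0.0855 g 0.0 t 2.1 j6 -14.3
```

```bash
python3 -m handwheel '{"gripper":[1,1,1,1,1,1,1,1],"slide":[[-3.3,-11.3,0],[0,0,25],[0,0,25],[0,0,25],[0,0,23],[0,0,15],[0,0,10],[0,0,0]],"yaw":[0,0,0,0,0,0,0,0]}' >/dev/null
python3 -c "
from h import *
go(fx(-77,0),.054)
import cv2
from workcell import camera
c=camera('top');s=camera('scene')
a=cv2.resize(c['img'][180:280,235:335],(400,400));b=cv2.resize(s['img'][150:250,200:300],(400,400))
cv2.imwrite('pics/j1.png',np.hstack([a,b])[:,:,::-1])"
```

```text
tool mm [-0.4 -2.5  0.4] rot [ 1.7996e+02 -1.4000e-01 -1.6531e+02] pos [ 0.4896 -0.0077  0.0544] F [-0.8 -1.1  0.4] op 0.0852 g 0.0 t 2.7667 j6 -15.6
```

View pics/j1.png

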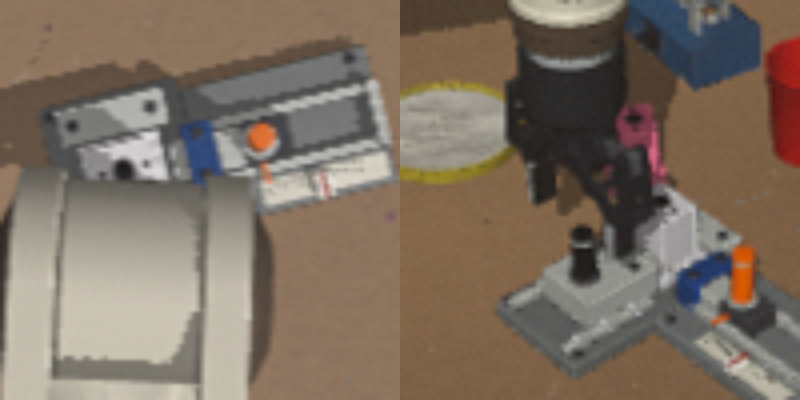

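```bash
python3 -c "
from h import *
import numpy as np
c=load('scene0.npz')
def pr(X):
    q=c['R']@np.array(X)+c['t'];u=np.array([c['fx']*q[0]/q[2]+c['cx'],c['fy']*q[1]/q[2]+c['cy']]);return (u-[200,150])*4+[400,0]
for z in(.054,.067,.088):
  print(z,[pr([*fx(-77,y),z]).round() for y in(-50,0,50)])
print(cast(c,(215+214.5/7-.5,185+160.5/7-.5),.088),fx(-77,0))
"
```

```text
0.054 [array([625., 294.]), array([584., 262.]), array([545., 232.])]
0.067 [array([625., 281.]), array([583., 249.]), array([544., 219.])]
0.088 [array([624., 259.]), array([582., 227.]), array([542., 197.])]
[ 0.48830603 -0.01196806] [ 0.49052038 -0.01003936]
```

```bash
python3 -m handwheel '{"gripper":[-1,-1,-1,-1,-1,-1,-1,-1],"slide":[[0,-2,0],[0,0,0],[0,0,0],[0,0,0],[0,0,0],[0,0,0],[0,0,0],[0,0,0]],"yaw":[0,0,0,0,0,0,0,0]}' 60
python3 -c "
from h import *
import cv2
from workcell import camera
s=camera('scene')
b=cv2.resize(s['img'][160:260,200:320],(720,600),interpolation=cv2.INTER_CUBIC)
cv2.imwrite('pics/j2.png',b[:,:,::-1])"
```

```text
time: 3.53
ee_pos: [0.4913, -0.0104, 0.0565]
tcp_rot: [-180.0, 0.0, -165.3]
wrist_force: [-1.1, -0.6, 5.7]
opening: 0.0149
grasp_force: 58.6
```

View pics/j2.png

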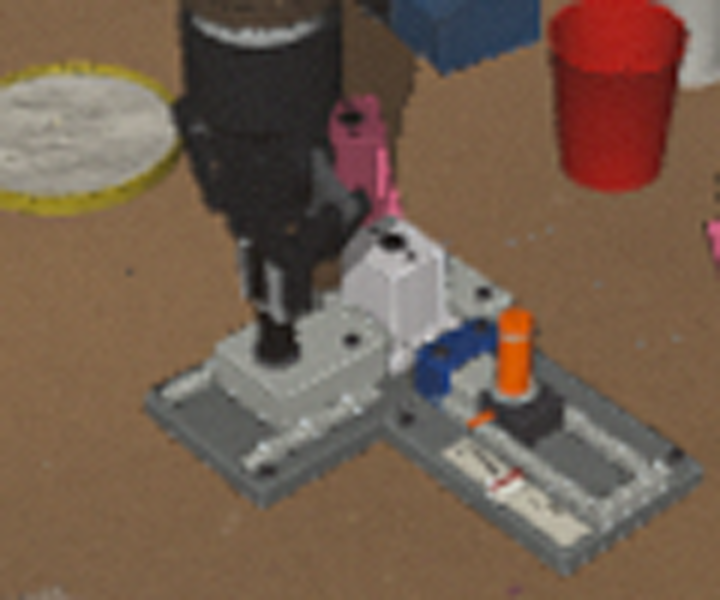

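The fingers are on the post, with the opening held at 15 mm and a 58 N grip. Next I pull along tool +x, which is fixture -x.

```bash
python3 -m handwheel '{"gripper":[-1,-1,-1,-1,-1,-1,-1,-1],"slide":[[5,0,0],[5,0,0],[5,0,0],[5,0,0],[5,0,0],[5,0,0],[5,0,0],[0,0,0]],"yaw":[0,0,0,0,0,0,0,0]}'
python3 -m handwheel '{"gripper":[-1,-1,-1],"slide":[[1,0,0],[0,0,0],[0,0,0]],"yaw":[0,0,0]}'
python3 -c "
from h import *
go(fx(-112,0),.054)"
```

```text
time: 4.25
ee_pos: [0.458, -0.0194, 0.0566]
tcp_rot: [-179.9, 0.2, -165.3]
wrist_force: [7.7, -0.6, 1.8]
opening: 0.0148
grasp_force: 60.3
time: 4.5
ee_pos: [0.458, -0.0195, 0.0566]
tcp_rot: [-179.9, 0.2, -165.3]
wrist_force: [11.9, 0.2, -0.3]
opening: 0.0149
grasp_force: 60.1
tool mm [1.1 0.8 2.6] rot [-179.95    0.25 -165.32] pos [ 0.458  -0.0195  0.0566] F [11.9  0.2 -0.3] op 0.0149 g 60.1 t 4.5 j6 -17.1
```

The jaw is at its end stop, since the force rose to 12 N. Now I release, rise and go above the block.

```bash
python3 -m handwheel '{"gripper":[1,1,1,1,1,1,1,1],"slide":[[-1.5,0,0],[0,0,0],[0,0,0],[0,0,0],[0,0,0],[0,0,-20],[0,0,-35],[0,0,-20]],"yaw":[0,0,0,0,0,0,0,0]}' >/dev/null
python3 -m handwheel '{"gripper":[1,1,1,1,1,1,1,1],"slide":[[-20,0,0],[-25,0,0],[-25,0,0],[-25,0,0],[-15,0,0],[0,0,0],[0,0,0],[0,0,0]],"yaw":[0,0,0,0,0,0,0,0]}'
python3 -c "
from h import *
import cv2
from workcell import camera
go(fx(1,0.5),.045)
s=camera('scene')
b=cv2.resize(s['img'][150:250,200:320],(720,600),interpolation=cv2.INTER_CUBIC)
cv2.imwrite('pics/j3.png',b[:,:,::-1])"
```

```text
time: 5.83
ee_pos: [0.5634, 0.0087, 0.1308]
tcp_rot: [180.0, -0.1, -165.3]
wrist_force: [0.3, -0.6, -0.9]
opening: 0.0853
grasp_force: 0.0
tool mm [-2.9  0.9 85.8] rot [ 1.7999e+02 -6.0000e-02 -1.6532e+02] pos [0.5634 0.0087 0.1308] F [ 0.3 -0.6 -0.9] op 0.0853 g 0.0 t 5.8333 j6 -13.8
```

View pics/j3.png

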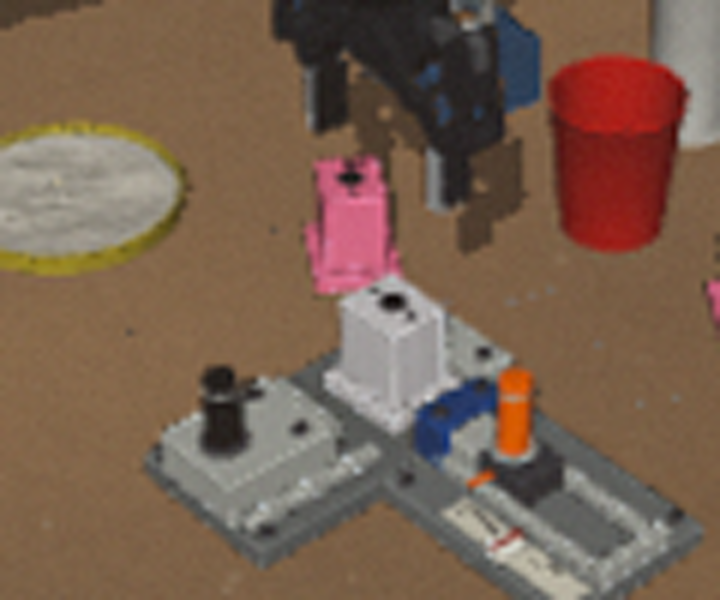

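The jaw is fully open, the block stands free at (395,350) and the fingers straddle it from above. I descend and grip.

```bash
python3 -m handwheel '{"gripper":[1,1,1,1,1,1,1,1],"slide":[[-3,1,10],[0,0,20],[0,0,20],[0,0,15],[0,0,12],[0,0,9],[0,0,0],[0,0,0]],"yaw":[0,0,0,0,0,0,0,0]}'
python3 -m handwheel '{"gripper":[-1,-1,-1,-1,-1,-1,-1,-1],"slide":[[0,0,0],[0,0,0],[0,0,0],[0,0,0],[0,0,0],[0,0,0],[0,0,0],[0,0,0]],"yaw":[0,0,0,0,0,0,0,0]}' 60
```

```text
time: 6.55
ee_pos: [0.5667, 0.0105, 0.0451]
tcp_rot: [180.0, -0.0, -165.3]
wrist_force: [-0.1, -0.1, -0.1]
opening: 0.0854
grasp_force: 0.0
time: 7.22
ee_pos: [0.5674, 0.0105, 0.0461]
tcp_rot: [-180.0, 0.1, -165.3]
wrist_force: [-0.7, -1.6, 6.1]
opening: 0.0422
grasp_force: 61.1
```

```bash
python3 -m handwheel '{"gripper":[-1,-1,-1,-1,-1,-1,-1,-1],"slide":[[0,0,-5],[0,0,-10],[0,0,-20],[0,0,-20],[0,0,-20],[0,0,-15],[0,0,-10],[0,0,0]],"yaw":[0,0,0,0,0,0,0,0]}'
python3 -c "
from h import *
go((.473,.273),.14)"
```

```text
time: 7.88
ee_pos: [0.5677, 0.0106, 0.1477]
tcp_rot: [-180.0, 0.2, -165.3]
wrist_force: [0.1, 0.6, -3.6]
opening: 0.042
grasp_force: 61.6
tool mm [ 25.1 277.8   7.4] rot [-179.96    0.18 -165.32] pos [0.5677 0.0106 0.1477] F [ 0.1  0.6 -3.6] op 0.042 g 61.6 t 7.8833 j6 -13.6
```

```bash
python3 -m handwheel '{"gripper":[-1,-1,-1,-1,-1,-1,-1,-1],"slide":[[1,10,0],[2,20,0],[3,30,0],[3,30,0],[3,30,0],[3,30,0],[3,30,0],[3,30,0]],"yaw":[0,0,0,0,0,0,0,0]}' >/dev/null
python3 -m handwheel '{"gripper":[-1,-1,-1,-1,-1,-1],"slide":[[2,30,0],[1,22,0],[1,12,0],[0,4,0],[0,0,0],[0,0,0]],"yaw":[0,0,0,0,0,0]}' >/dev/null
python3 -c "
from h import *
from workcell import camera
go((.473,.273),.0365)
s=camera('scene');b=cv2.resize(s['img'][120:220,160:280],(720,600),interpolation=cv2.INTER_CUBIC)
cv2.imwrite('pics/j4.png',b[:,:,::-1])"
```

```text
tool mm [ -1.1   0.3 108.1] rot [-1.7997e+02 -5.0000e-02 -1.6533e+02] pos [0.4721 0.2725 0.1446] F [-0.3 -1.4 -1.4] op 0.0422 g 61.6 t 9.05 j6 15.3
```

View pics/j4.png

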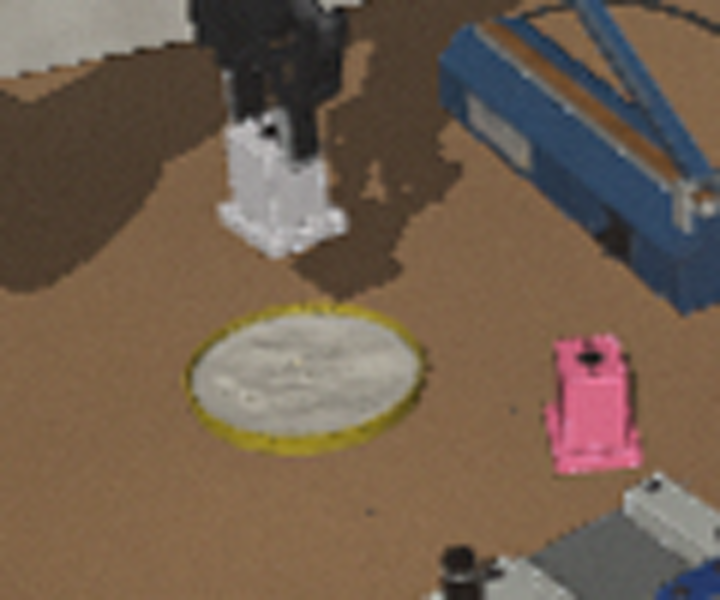

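The block hangs upright above the tin. I lower it, slowing near the floor.

```bash
python3 -m handwheel '{"gripper":[-1,-1,-1,-1,-1,-1,-1,-1],"slide":[[0,0,10],[0,0,20],[0,0,20],[0,0,20],[0,0,15],[0,0,10],[0,0,6],[0,0,3]],"yaw":[0,0,0,0,0,0,0,0]}'
python3 -m handwheel '{"gripper":[-1,-1,-1,-1],"slide":[[0,0,1.5],[0,0,1],[0,0,1],[0,0,0.5]],"yaw":[0,0,0,0]}'
```

```text
time: 9.77
ee_pos: [0.4721, 0.2725, 0.0402]
tcp_rot: [-180.0, -0.1, -165.4]
wrist_force: [-0.9, 0.6, -2.1]
opening: 0.0422
grasp_force: 61.6
time: 10.1
ee_pos: [0.4725, 0.2733, 0.0377]
tcp_rot: [180.0, 0.1, -165.3]
wrist_force: [0.1, -0.2, -3.3]
opening: 0.0421
grasp_force: 61.6
```

```bash
python3 -m handwheel '{"gripper":[-1,-1,-1,-1],"slide":[[0,0,1],[0,0,0.5],[0,0,0],[0,0,0]],"yaw":[0,0,0,0]}'
```

```text
time: 10.43
ee_pos: [0.4726, 0.2733, 0.0366]
tcp_rot: [180.0, 0.1, -165.3]
wrist_force: [-1.0, -1.8, 6.2]
opening: 0.042
grasp_force: 62.6
```

```bash
python3 -m handwheel '{"gripper":[-1,-1,-1,-1],"slide":[[0,0,0.5],[0,0,0.5],[0,0,0],[0,0,0]],"yaw":[0,0,0,0]}'
```

```text
time: 10.77
ee_pos: [0.4727, 0.2733, 0.0366]
tcp_rot: [180.0, 0.1, -165.3]
wrist_force: [-4.1, -4.1, 12.6]
opening: 0.042
grasp_force: 63.3
```

The block is in contact, with force up to about +15 N. I release and rise.

```bash
python3 -m handwheel '{"gripper":[1,1,1,1,1,1,1,1],"slide":[[0,0,0],[0,0,0],[0,0,0],[0,0,0],[0,0,0],[0,0,0],[0,0,-10],[0,0,-20]],"yaw":[0,0,0,0,0,0,0,0]}'
python3 -m handwheel '{"gripper":[1,1,1,1],"slide":[[0,0,-30],[0,0,-30],[0,0,-15],[0,0,0]],"yaw":[0,0,0,0]}'
python3 -c "
from h import *
go(fx(1,-94.5),.14)"
```

```text
time: 11.43
ee_pos: [0.4709, 0.2724, 0.0631]
tcp_rot: [-179.9, -0.2, -165.3]
wrist_force: [0.2, -0.3, -0.3]
opening: 0.0856
grasp_force: 0.0
time: 11.77
ee_pos: [0.4737, 0.274, 0.1446]
tcp_rot: [179.9, 0.4, -165.3]
wrist_force: [-0.0, -0.4, 0.3]
opening: 0.0851
grasp_force: 0.0
tool mm [ -22.3 -373.5    4.1] rot [ 179.9     0.36 -165.32] pos [0.4737 0.274  0.1446] F [-0.  -0.4  0.3] op 0.0851 g 0.0 t 11.7667 j6 15.4
```

```bash
python3 -m handwheel '{"gripper":[1,1,1,1,1,1,1,1],"slide":[[-2,-30,0],[-2,-35,0],[-2,-35,0],[-2,-35,0],[-2,-35,0],[-2,-35,0],[-2,-35,0],[-2,-35,0]],"yaw":[0,0,0,0,0,0,0,0]}' >/dev/null
python3 -m handwheel '{"gripper":[1,1,1,1,1,1],"slide":[[-2,-35,0],[-2,-30,0],[-2,-20,0],[-1,-10,0],[0,0,0],[0,0,0]],"yaw":[0,0,0,0,0,0]}' >/dev/null
python3 -c "
from h import *
from workcell import camera
go(fx(1,-94.5),.051)
s=camera('scene');b=cv2.resize(s['img'][160:260,180:320],(800,571),interpolation=cv2.INTER_CUBIC)
cv2.imwrite('pics/j5.png',b[:,:,::-1])"
```

```text
tool mm [-1.3 -3.5 88.3] rot [ 1.7996e+02 -4.0000e-02 -1.6535e+02] pos [ 0.5879 -0.0786  0.1393] F [-0.9  0.3  0.3] op 0.0849 g 0.0 t 12.9333 j6 -22.3
```

View pics/j5.png

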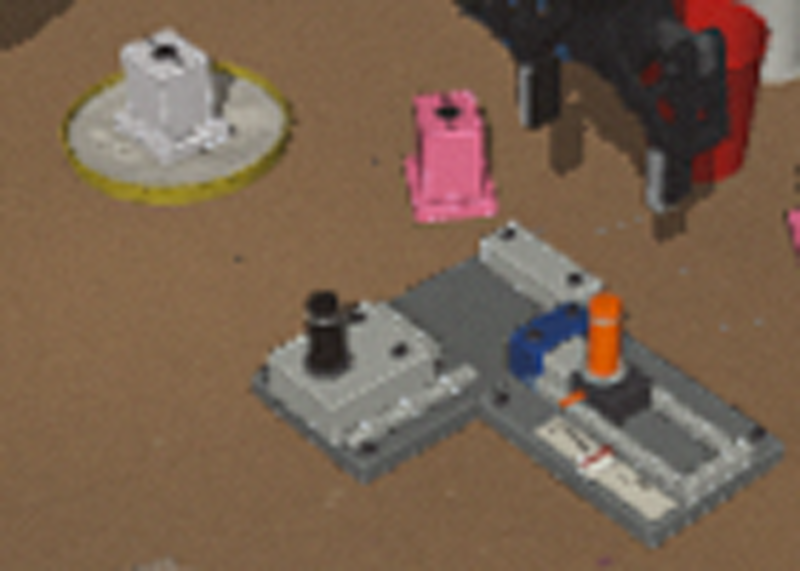

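The block stands upright in the middle of the tin and the fingers are above the orange post. I descend and grip the post.

```bash
python3 -m handwheel '{"gripper":[0.4,0.4,0.4,0.4,0.4,0.4,0.4,0.4],"slide":[[-1.3,-3.5,10],[0,0,20],[0,0,20],[0,0,18],[0,0,12],[0,0,8],[0,0,0],[0,0,0]],"yaw":[0,0,0,0,0,0,0,0]}'
python3 -m handwheel '{"gripper":[-1,-1,-1,-1,-1,-1,-1,-1],"slide":[[0,0,0],[0,0,0],[0,0,0],[0,0,0],[0,0,0],[0,0,0],[0,0,0],[0,0,0]],"yaw":[0,0,0,0,0,0,0,0]}' 60
```

```text
time: 13.65
ee_pos: [0.5904, -0.0817, 0.0518]
tcp_rot: [-180.0, 0.0, -165.3]
wrist_force: [0.0, -0.8, 0.3]
opening: 0.0598
grasp_force: 0.0
time: 14.32
ee_pos: [0.5907, -0.0817, 0.0526]
tcp_rot: [180.0, 0.1, -165.3]
wrist_force: [-1.6, 1.9, 5.4]
opening: 0.0147
grasp_force: 58.5
```

```bash
python3 -c "
from h import *
go(fx(1,-94.5),.051)"
```

```text
tool mm [0.7 0.3 1.6] rot [ 1.7999e+02  8.0000e-02 -1.6531e+02] pos [ 0.5907 -0.0817  0.0526] F [-1.6  1.9  5.4] op 0.0147 g 58.5 t 14.3167 j6 -22.6
```

```bash
python3 -m handwheel '{"gripper":[-1,-1,-1,-1,-1,-1,-1,-1],"slide":[[0,-4,0],[0,-6,0],[0,-6,0],[0,-6,0],[0,-6,0],[0,-5,0],[0,-3,0],[0,0,0]],"yaw":[0,0,0,0,0,0,0,0]}'
python3 -m handwheel '{"gripper":[-1,-1],"slide":[[0,0,0],[0,0,0]],"yaw":[0,0]}'
python3 -c "
from h import *
from workcell import camera
go(fx(1,-132),.051)
s=camera('scene');t=camera('top');np.savez('scene1.npz',**s);np.savez('top1.npz',**t)
b=cv2.resize(s['img'][205:255,265:315],(400,400),interpolation=cv2.INTER_CUBIC)
a=cv2.resize(t['img'][195:245,290:340],(400,400),interpolation=cv2.INTER_CUBIC)
cv2.imwrite('pics/j6.png',np.hstack([a,b])[:,:,::-1])"
```

```text
time: 14.98
ee_pos: [0.6, -0.1159, 0.0527]
tcp_rot: [179.9, 0.1, -165.3]
wrist_force: [-1.8, 8.6, 7.2]
opening: 0.0146
grasp_force: 58.8
time: 15.15
ee_pos: [0.5999, -0.1154, 0.0527]
tcp_rot: [179.9, 0.1, -165.3]
wrist_force: [-1.2, 9.0, 7.0]
opening: 0.015
grasp_force: 58.8
tool mm [ 1.1 -2.4  1.7] rot [ 1.7987e+02  1.2000e-01 -1.6526e+02] pos [ 0.5999 -0.1154  0.0527] F [-1.2  9.   7. ] op 0.015 g 58.8 t 15.15 j6 -25.7
```

View pics/j6.png

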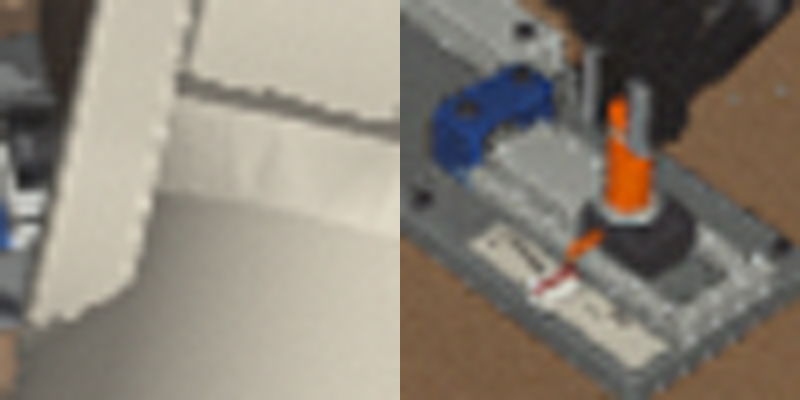

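Scene crop: the pointer tip is at (570,260) and the red line runs from (575,268) to (537,292), so they are nearly level. Now I'll measure the remaining gap.

```bash
python3 - <<'E'
from h import *
def cen(c,box,kind):
    r0,r1,c0,c1=box;i=c["img"].astype(float);r,g,b=i[...,0],i[...,1],i[...,2]
    w=np.where((r-b>70)&(g-b>15)&(r-g>30),r-b,0) if kind=="o" else np.where((r-np.maximum(g,b)>30)&(g-b<15),r-np.maximum(g,b),0)
    m=np.zeros_like(w);m[r0:r1,c0:c1]=1;w=w*m;ys,xs=np.nonzero(w);w=w[ys,xs]
    return (np.average(xs,weights=w),np.average(ys,weights=w)),len(xs)
L=[("top0",(219,228,298,306),"o"),("top0",(222,232,312,322),"r"),("scene0",(227,234,276,284),"o"),("scene0",(234,244,280,290),"r"),
("scene1",(233,240,285,291),"o"),("scene1",(236,244,280,288),"r")]
for n,b,k in L:
    c=load(n+".npz")
    try:uv,N=cen(c,b,k)
    except Exception as e: print(n,k,"none");continue
    print(n,k,N,np.round(uv,2),[((cast(c,uv,z)-PF)@RF*1e3).round(1).tolist() for z in((.025,) if k=="r" else(.025,.028,.031,.034))])
E
```

```text
top0 o 7 [301.18 222.88] [[-22.5, -94.7], [-22.7, -94.5], [-22.8, -94.3], [-22.9, -94.1]]
top0 r 9 [315.96 225.83] [[-40.0, -132.8]]
scene0 o 7 [279.68 229.34] [[-19.7, -91.5], [-22.0, -94.0], [-24.3, -96.5], [-26.6, -99.0]]
scene0 r 9 [284.19 239.28] [[-39.4, -133.5]]
scene1 o 9 [287.39 235.17] [[-19.9, -126.5], [-22.1, -128.8], [-24.4, -131.2], [-26.7, -133.5]]
scene1 r 9 [284.15 239.32] [[-39.5, -133.5]]
```

Two views give a full pull of 38.3–39.1 mm and I have 34.9 so far, so about 4 mm more.

```bash
python3 -m handwheel '{"gripper":[-1,-1,-1,-1,-1,-1,-1,-1],"slide":[[0,-2,0],[0,-2,0],[0,0,0],[0,0,0],[0,0,0],[0,0,0],[0,0,0],[0,0,0]],"yaw":[0,0,0,0,0,0,0,0]}'
python3 - <<'E'
from h import *
from workcell import camera
c=camera("scene");go(fx(1,-134),.0526)
i=c["img"].astype(float);r,g,b=i[...,0],i[...,1],i[...,2]
for k in"or":
    w=np.where((r-b>70)&(g-b>15)&(r-g>30),r-b,0) if k=="o" else np.where((r-np.maximum(g,b)>30)&(g-b<15),r-np.maximum(g,b),0)
    m=np.zeros_like(w)
    if k=="o": m[233:241,285:292]=1
    else: m[236:244,279:287]=1
    w=w*m;ys,xs=np.nonzero(w);w=w[ys,xs];uv=(np.average(xs,weights=w),np.average(ys,weights=w))
    print(k,len(xs),np.round(uv,2),((cast(c,uv,.0285 if k=="o" else .025)-PF)@RF*1e3).round(1))
E
cp /dev/null /dev/null; python3 -c "
from workcell import camera;import cv2
cv2.imwrite('pics/j7.png',cv2.resize(camera('scene')['img'][205:255,265:315],(600,600),interpolation=cv2.INTER_CUBIC)[:,:,::-1])"
```

```text
time: 15.92
ee_pos: [0.6009, -0.119, 0.0527]
tcp_rot: [179.9, 0.1, -165.2]
wrist_force: [-1.1, 9.7, 5.5]
opening: 0.0149
grasp_force: 58.8
tool mm [ 1.1 -0.6  0.1] rot [ 1.7986e+02  1.2000e-01 -1.6525e+02] pos [ 0.6009 -0.119   0.0527] F [-1.7  8.8  6.8] op 0.0149 g 58.8 t 15.9667 j6 -26.0
o 8 [288.37 235.82] [ -22.3 -133.3]
r 9 [284.19 239.28] [ -39.3 -133.5]cp: '/dev/null' and '/dev/null' are the same file
```

View pics/j7.png

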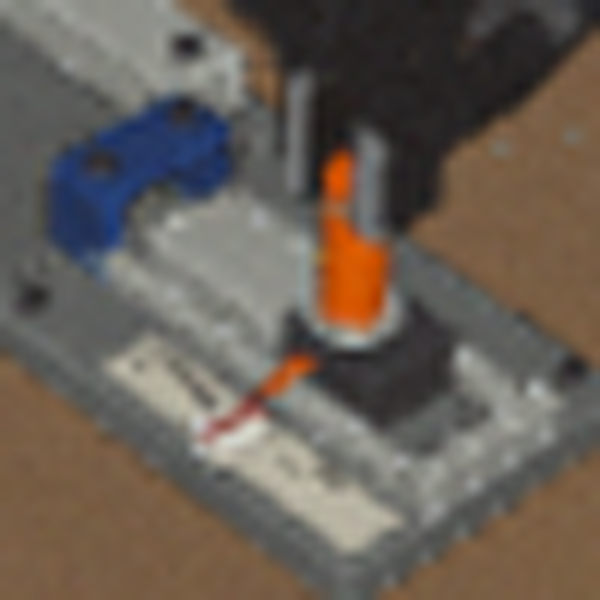

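The pointer (290,375) now runs straight into the red line (235,418); measured y is -133.3 against -133.5. I hold briefly, then hand in.

```bash
python3 -m handwheel '{"gripper":[-1,-1,-1,-1,-1,-1,-1,-1],"slide":[[0,0,0],[0,0,0],[0,0,0],[0,0,0],[0,0,0],[0,0,0],[0,0,0],[0,0,0]],"yaw":[0,0,0,0,0,0,0,0]}'
python3 -c "
from workcell import ticket
print(ticket.job_done())"
```

```text
time: 16.68
ee_pos: [0.6009, -0.119, 0.0527]
tcp_rot: [179.9, 0.1, -165.2]
wrist_force: [-1.4, 9.4, 7.0]
opening: 0.0153
grasp_force: 58.8
the job is handed in; nothing more can be done
None
```

I handed the job in at 16.7 s, with no verdict returned: the jaw is fully open, the block stands upright in the tin, and the stop is held about 0.2 mm from the red line by my measurement; I viewed 11 pictures, one over the limit of 10.

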